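Squeeze-check the carabiners and fill the numbered cradles

ROBOT

A 6-joint arm with a two-finger parallel gripper is mounted at the origin on the work surface. World frame = base frame: x ahead of the robot, y to its left, z up, the work surface at z = 0. Lengths are in m, angles in rad, forces in N, time in s.
With the tool pointing down it reaches from about 0.15 to 0.775 m from the base axis. Payload 6.1 kg.
Tool frame: the origin (TCP) lies at the very end of the fingers, on their centre line; the grasp point (between the pads) lies behind it (r.grip_point_offset is the z of the grasp point in the tool frame, in m); z points along the fingers, y is the line along which they close (so a half turn about z gives the same grasp; the last joint's range is limited). The gripper opens to 85 mm and grips with 20 to 120 N. Pads are 22 mm wide; open, the fingers measure 114 mm over their backs; the gripper's body (76 mm by 85 mm) begins 54 mm behind the grasp point. The pads swing forward as they close: fully open they stand 13 mm farther back than shut.
Start: joints at [0, 0.126, -0.04, 1.405, 0, 1.571], TCP at [0.525, -0, 0.231] pointing down, gripper open.
Joint ranges: [-2.72, 2.72], [-0.95, 1.95], [-1.27, 1.35], [-1.78, 2.02], [-1.46, 1.47], [-3.14, 3.14]. Speed limits (rad/s): [2.39, 2.39, 3.01, 3.14, 3.14, 3.14].

INTERFACE

Orientations are given as a unit quaternion [x, y, z, w].
In Python, from station import r, cams gives the robot as it stands. The module is installed in compiled form; this text tells all that it offers.
- The arm moves only by the tool apply_moves, never from a script. Its argument "steps" is a list of rows, each a list of 5 numbers: the opening, from 0 (shut) to 1 (fully open), then the shift along the tool's x, y, z in cm, then the turn about the tool's z in degrees. In form: [[fingers, dx, dy, dz, roll], ...]. A call has 1 to 20 rows; each row is the pose to reach, as a shift and turn from the pose commanded when the call began, along the tool's axes at that moment; what a row does not reach only later rows make up. A row lasts 1/12 s, in which the tool goes at most 41.7 mm and 7.16 degrees, less where a joint would pass 70% of its speed; a pose out of reach is approached as far as the arm can. A call with a gripper value outside its range is refused whole. The fingers move at their own pace and stop on an object; the grip force is fixed at half the most. Time passes only in rows, so rows that repeat a pose let the fingers close. It gives the time, the measured TCP pose, the force, the opening and the grip force at its end, in the units of the state.
- r.read_state(): the state, without advancing time (a new reading comes with each control period).
- cams.grab_frame(name): name is "scene" or "side" or "wrist"; returns a dict with "color" (400x640x3 uint8, red, green, blue), "intrinsics" (3x3 intrinsics, pixels), "world_to_cam" (4x4, takes a point from world to camera coordinates). Camera axes: x right, y up, looking along -z (the intrinsics and any distortion apply to the point x, -y, -z); pixel columns grow to the right and rows downward; lengths in m; the calibration is good to about 2 mm. A picture is of the moment at which its call begins. There is no depth.
- r.finish_job(): hands the job in; it is judged then, once.
The state is a dict: "time_s": time; "joint_pos": joint angles; "qvel": joint speeds; "tau": joint torques, N m; "tcp_pos": TCP position; "tool_rot": TCP orientation; "ft_force": force on the tool from outside, world axes, zero at the start; "moment": the same for the moment, N m; "gripper_width": finger opening in m; "finger_force": force on a finger pad.
Only numpy, scipy, OpenCV 4.12 (cv2) and the standard library are available. Lean on these libraries where they do the work, as an engineer would, in place of code of your own. Each camera call takes 0.05 s, during which the arm holds its last target. There are 200 camera calls.

TASK

One of the three carabiners has a gate lock that no longer holds: pinched between spine and gate, its gate folds in, while the other two stay firm. Fill the cradles in number order by their rivet heads: lay a sound carabiner in cradle one, then the other sound one in cradle two, and last the failed one in cradle three, each lying flat in its pocket and let go before the next is laid in. Set them down rather than dropping or throwing them, and leave the rest of the gear where it lies.

Things in the scene. Friction and masses are not known exactly. Their poses are not given: they have to be found in the camera images.
- carabiner_a: One of three look-alike black steel carabiners (the failed one can only be told by feel), lying flat; D outline 120 long, 60 wide, 16 thick (mm), 240 g. Origin: middle of its underside; x lengthwise, y from spine (outer face -30) to gate (sleeve's outer face +30), z up. The gate hinges 36 mm to -x of the middle; its sleeve spans x -23 to 23. Rules call their origins sound_one, other_sound_one, failed_one.
- carabiner_b: One of three look-alike black steel carabiners (the failed one can only be told by feel), lying flat; D outline 120 long, 60 wide, 16 thick (mm), 240 g. Origin: middle of its underside; x lengthwise, y from spine (outer face -30) to gate (sleeve's outer face +30), z up. Pinched across spine and sleeve, a sound one gives under 3 mm; the failed one folds in 5 to 10 mm at 8 N or more.
- carabiner_c: One of three look-alike black steel carabiners (the failed one can only be told by feel), lying flat; D outline 120 long, 60 wide, 16 thick (mm), 240 g. Origin: middle of its underside; x lengthwise, y from spine (outer face -30) to gate (sleeve's outer face +30), z up. Held folded, the failed one sits half the fold off centre, to its gate side; on release it springs back to about centred.
- pocket_1 (a point): Fixed aluminium cradle 1: one rivet head (14 mm wide) on the tab at its +x end; places vary. Base 186 x 88 mm. Point: centre of the pocket's floor, 6 mm above the bench; x along, y across, z up. Pocket 134 x 76 mm inside; end walls and corner lips 18 mm above the floor; long sides open for fingers over the middle 86 mm.
- pocket_2 (a point): Fixed aluminium cradle 2: two rivet heads (14 mm wide) on the tab at its +x end; places vary. Base 186 x 88 mm. Point: centre of the pocket's floor, 6 mm above the bench; x along, y across, z up. Pocket 134 x 76 mm inside; end walls and corner lips 18 mm above the floor; long sides open for fingers over the middle 86 mm.
- pocket_3 (a point): Fixed aluminium cradle 3: three rivet heads (14 mm wide) on the tab at its +x end; places vary. Base 186 x 88 mm. Point: centre of the pocket's floor, 6 mm above the bench; x along, y across, z up. Pocket 134 x 76 mm inside; end walls and corner lips 18 mm above the floor; long sides open for fingers over the middle 86 mm.
- swivel: Bystander: brass swivel eye lying flat, 86 mm long, 20 mm high; origin under its round boss, x towards the eye.
- pulley: Bystander: silver pulley wheel lying flat, 74 mm across, 26 mm high; origin under its centre.
- gauge: Bystander: blue plastic spring gauge, 175 mm long with hook and stem, along its y, 22 mm high; origin under the middle of its case.
- rigging_plate: Bystander: aluminium rigging plate with five holes, 90 x 110 x 10 mm; origin under its centre.
- figure_eight: Bystander: steel figure-eight descender lying flat, 126 mm long along its x, 12 mm high; origin near its middle, on the underside.
- torch: Bystander: black hand torch lying along its x, 130 mm long, 44 mm high; origin near its middle, on the underside.
- tin: Bystander: fixed open tin box 100 x 130 x 45 mm, its lid standing open on the +x side to about 150 mm above the bench; origin under its centre.
Mind the look-alikes: they are no part of the job. What is shaped like the carabiner_a but purple is not meant. Leave any yellow look-alike of the part that bears pocket_1 alone.

How it is judged:
On the way, in this order (a step that is already met when the one before it is completed fails the run):
1. a sound carabiner lies flat in cradle one, let go, at rest (((angle between the x axis of sound_one and the x axis of pocket_1, either way round below 0.2 rad and angle between sound_one's own z axis and vertical below 0.08 rad and z of sound_one in the frame of pocket_1 below 0.004 m and x of sound_one in the frame of pocket_1 between -0.011 and 0.011 m and y of sound_one in the frame of pocket_1 between -0.01 and 0.01 m) or (angle between the x axis of other_sound_one and the x axis of pocket_1, either way round below 0.2 rad and angle between other_sound_one's own z axis and vertical below 0.08 rad and z of other_sound_one in the frame of pocket_1 below 0.004 m and x of other_sound_one in the frame of pocket_1 between -0.011 and 0.011 m and y of other_sound_one in the frame of pocket_1 between -0.01 and 0.01 m)) and contact force between the fingers and carabiner_a below 0.1 N and linear speed of each of carabiner_a, carabiner_b, carabiner_c below 0.02 m/s and contact force between the fingers and carabiner_b below 0.1 N and contact force between the fingers and carabiner_c below 0.1 N), for 0.2 s.
2. the other sound carabiner lies in cradle two as well, let go, at rest ((((angle between the x axis of sound_one and the x axis of pocket_1, either way round below 0.2 rad and angle between sound_one's own z axis and vertical below 0.08 rad and z of sound_one in the frame of pocket_1 below 0.004 m and x of sound_one in the frame of pocket_1 between -0.011 and 0.011 m and y of sound_one in the frame of pocket_1 between -0.01 and 0.01 m) and (angle between the x axis of other_sound_one and the x axis of pocket_2, either way round below 0.2 rad and angle between other_sound_one's own z axis and vertical below 0.08 rad and z of other_sound_one in the frame of pocket_2 below 0.004 m and x of other_sound_one in the frame of pocket_2 between -0.011 and 0.011 m and y of other_sound_one in the frame of pocket_2 between -0.01 and 0.01 m)) or ((angle between the x axis of other_sound_one and the x axis of pocket_1, either way round below 0.2 rad and angle between other_sound_one's own z axis and vertical below 0.08 rad and z of other_sound_one in the frame of pocket_1 below 0.004 m and x of other_sound_one in the frame of pocket_1 between -0.011 and 0.011 m and y of other_sound_one in the frame of pocket_1 between -0.01 and 0.01 m) and (angle between the x axis of sound_one and the x axis of pocket_2, either way round below 0.2 rad and angle between sound_one's own z axis and vertical below 0.08 rad and z of sound_one in the frame of pocket_2 below 0.004 m and x of sound_one in the frame of pocket_2 between -0.011 and 0.011 m and y of sound_one in the frame of pocket_2 between -0.01 and 0.01 m))) and contact force between the fingers and carabiner_a below 0.1 N and linear speed of each of carabiner_a, carabiner_b, carabiner_c below 0.02 m/s and contact force between the fingers and carabiner_b below 0.1 N and contact force between the fingers and carabiner_c below 0.1 N), for 0.2 s.
3. the failed carabiner lies in cradle three, let go, with the sound ones still in one and two (all of step 2 and angle between the x axis of failed_one and the x axis of pocket_3, either way round below 0.2 rad and angle between failed_one's own z axis and vertical below 0.08 rad and z of failed_one in the frame of pocket_3 below 0.004 m and x of failed_one in the frame of pocket_3 between -0.011 and 0.011 m and y of failed_one in the frame of pocket_3 between -0.01 and 0.01 m), for 0.2 s.
At the end, for the whole second after the job is handed in: Sound carabiners in cradles one and two (either in either), the failed one in three, filled in order 1, 2, 3; each flat on its floor (4 mm, 0.08 rad), within 11 mm lengthwise and 10 mm crosswise of the pocket centre, in line to 0.2 rad (either way round), let go, at rest (all of step 3); the robot touches nothing.
It fails at once if other gear on the bench moved by more than 20 mm (distance of any of swivel, pulley, gauge, rigging_plate, figure_eight, torch from where it was at the start of the episode above 0.02 m).
It fails at once if a carabiner dropped or thrown (faster than 1.2 m/s) (linear speed of any of carabiner_a, carabiner_b, carabiner_c above 1.2 m/s).
It also fails if it takes over 69 s, if anything falls off the work surface, if the arm or the gripper's body presses on something with over 40 N, if the wrist force passes 120 N, or if a joint passes its speed limit or range.

## Working session

There is one attempt and no reset: what is moved stays moved. The work goes in short steps, Python scripts to look and compute and a tool call to move; the robot and the scene stay as the last step left them, time stands still between calls to the robot, and variables do not carry over. Pictures are saved under pics/ and viewed, at most 15 in all, crops included, and the job is handed in when it is done.

Besides the shell and the picture viewer there is one more tool, called after "Call:" in YAML: its name, and indented under it one key for each argument. apply_moves: Moves the arm, as the interface text tells. Its arguments: {"type":"object","properties":{"steps":{"type":"array"}},"required":["steps"]}

```bash
mkdir -p pics
python3 - <<'E'
from station import r,cams
import cv2,numpy as np
s=r.read_state();print(s,r.grip_point_offset)
for n in ["scene","side","wrist"]:
    f=cams.grab_frame(n);cv2.imwrite(f"pics/{n}0.png",f["color"][:,:,::-1]);np.savez(f"pics/{n}0.npz",**f)
    print(n,f["intrinsics"].tolist(),np.round(f["world_to_cam"],4).tolist(), [k for k in f])
E
```

```text
{'time_s': 0.0, 'joint_pos': array([ 3.31820498e-06,  1.26389452e-01, -4.06113309e-02,  1.40539605e+00,
        2.17487525e-05,  1.57079693e+00]), 'qvel': array([ 0.00037873,  0.00096362, -0.0019632 ,  0.00044875, -0.00066872,
        0.00082742]), 'tau': array([-1.88969068e-03, -4.35916471e+01,  3.52923596e+01,  1.73015334e-02,
       -7.00984879e-05, -2.14169546e-05]), 'tcp_pos': array([5.24592948e-01, 8.16746329e-06, 2.30521989e-01]), 'tool_rot': array([ 7.07105601e-01,  7.07107508e-01, -5.58176300e-04, -5.73552766e-04]), 'ft_force': array([-0.02034348,  0.74445193, -0.49542925]), 'moment': array([-0.03075052,  0.00576646, -0.01343811]), 'finger_force': 0.0, 'gripper_width': 0.08539890903026402} -0.0187
scene [[402.8367533874017, 0.0, 313.04688550749154], [0.0, 402.8367533874017, 208.8117331665765], [0.0, 0.0, 1.0]] [[-0.7384, 0.6744, 0.0039, 0.3441], [-0.5543, -0.6102, 0.566, 0.3179], [0.3841, 0.4158, 0.8244, -1.3801], [0.0, 0.0, 0.0, 1.0]] ['color', 'intrinsics', 'world_to_cam']
side [[392.9774403164376, 0.0, 318.695319343973], [0.0, 392.9774403164376, 200.17823408295396], [0.0, 0.0, 1.0]] [[0.974, 0.2264, -0.007, -0.5431], [-0.1189, 0.5372, 0.8351, -0.0405], [0.1928, -0.8125, 0.5501, -1.1723], [0.0, 0.0, 0.0, 1.0]] ['color', 'intrinsics', 'world_to_cam']
wrist [[287.52404114037415, 0.0, 320.1289275453571], [0.0, 287.52404114037415, 196.16532036773737], [0.0, 0.0, 1.0]] [[1.0, 0.0002, -0.001, -0.5235], [-0.0005, 0.9588, -0.284, 0.0364], [0.0009, 0.284, 0.9588, -0.3784], [0.0, 0.0, 0.0, 1.0]] ['color', 'intrinsics', 'world_to_cam']
```

View pics/scene0.png

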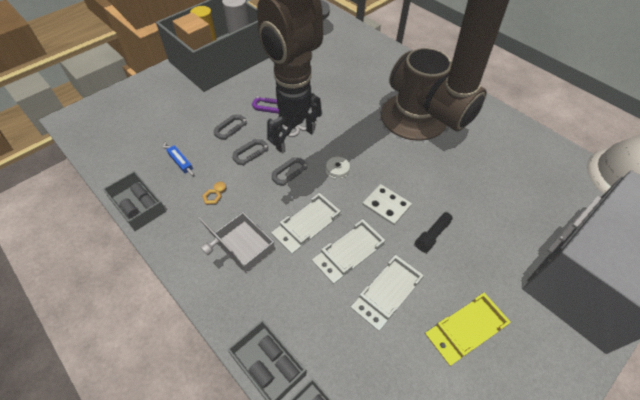

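View pics/side0.png

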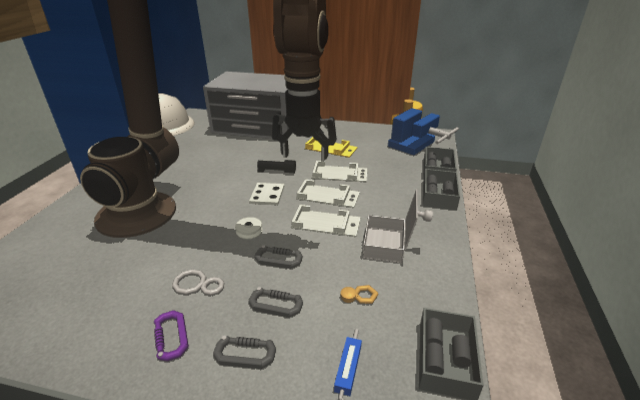

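The scene view shows three dark carabiners at about (230,127), (250,152) and (289,170). Cradles 1, 2 and 3 are at (307,222), (349,250) and (388,290), and the yellow decoy is at (470,328). The side view agrees.

```bash
cat > h.py <<'E'
import cv2,numpy as np
from station import r,cams
def ray(f,uv,z):
    K=f["intrinsics"];M=f["world_to_cam"];uv=np.atleast_2d(uv).astype(float)
    d=np.c_[(uv[:,0]-K[0,2])/K[0,0],-(uv[:,1]-K[1,2])/K[1,1],-np.ones(len(uv))]
    R=M[:3,:3];c=-R.T@M[:3,3];w=d@R
    return c+w*((z-c[2])/w[:,2])[:,None]
def proj(f,p):
    K=f["intrinsics"];M=f["world_to_cam"];q=np.atleast_2d(p)@M[:3,:3].T+M[:3,3]
    return np.c_[K[0,2]-K[0,0]*q[:,0]/q[:,2],K[1,2]+K[1,1]*q[:,1]/q[:,2]]
def topdown(f,z,x0,x1,y0,y1,s=1000):
    # picture: rows down = -x, cols right = -y, s px per m
    W=int((y1-y0)*s);H=int((x1-x0)*s)
    c=np.array([[x1,y1,z],[x1,y0,z],[x0,y0,z],[x0,y1,z]])
    A=cv2.getPerspectiveTransform(proj(f,c).astype(np.float32),np.float32([[0,0],[W,0],[W,H],[0,H]]))
    return cv2.warpPerspective(f["color"],A,(W,H),flags=cv2.INTER_LINEAR)
E
python3 - <<'E'
from h import *
for n,L in dict(scene=[(230,127),(250,152),(289,170),(310,220),(351,248),(393,285)],side=[(245,352),(275,302),(277,257),(322,218),(323,191),(335,170)]).items():
    f=np.load(f"pics/{n}0.npz");print(n);print(np.round(ray(f,L,.008),3))
f=np.load("pics/scene0.npz")
cv2.imwrite("pics/td0.png",topdown(f,0.006,.2,.85,-.45,.5,800)[:,:,::-1])
E
```

```text
scene
[[ 0.5   -0.371  0.008]
 [ 0.519 -0.237  0.008]
 [ 0.476 -0.098  0.008]
 [ 0.55   0.08   0.008]
 [ 0.529  0.22   0.008]
 [ 0.526  0.366  0.008]]
side
[[ 0.498 -0.377  0.008]
 [ 0.515 -0.243  0.008]
 [ 0.473 -0.1    0.008]
 [ 0.547  0.088  0.008]
 [ 0.518  0.232  0.008]
 [ 0.529  0.376  0.008]]
```

View pics/td0.png

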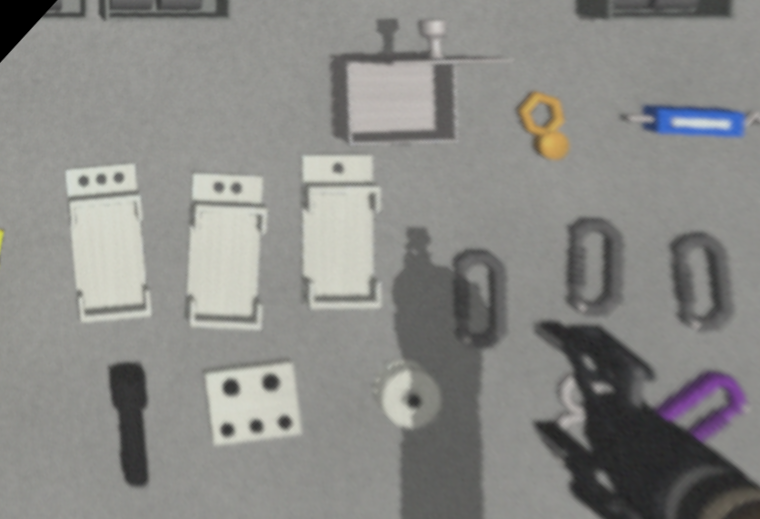

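View pics/wrist0.png

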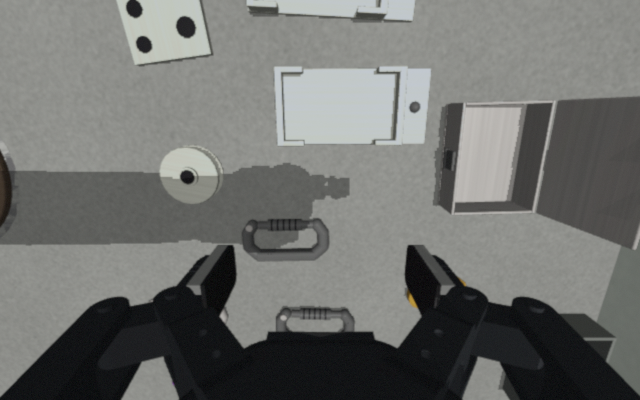

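The top-down warp shows the cradles in order 3, 2, 1 from left to right, with rivets at +x, and the carabiners lengthwise along x. The wrist view shows cradle 1 at (340,105) and the nearest carabiner at (286,240), with its sleeve on the +y side.

```bash
cat >> h.py <<'E'
def rects(f,z,roi,kind,s=1000,amin=.0015):
    x0,x1,y0,y1=roi;t=topdown(f,z,*roi,s);h=cv2.cvtColor(t,cv2.COLOR_RGB2HSV)
    if kind=="dark": m=(h[...,2]<75)
    else: m=(h[...,2]>190)&(h[...,1]<40)
    m=cv2.morphologyEx(m.astype(np.uint8),cv2.MORPH_OPEN,np.ones((3,3)))
    m=cv2.morphologyEx(m,cv2.MORPH_CLOSE,np.ones((5,5)))
    out=[]
    for c in cv2.findContours(m,cv2.RETR_EXTERNAL,cv2.CHAIN_APPROX_NONE)[0]:
        (u,v),_,_=R=cv2.minAreaRect(c);B=cv2.boxPoints(R)/s
        if np.prod(R[1])/s/s<amin: continue
        e=[B[1]-B[0],B[2]-B[1]];n=[np.linalg.norm(a) for a in e];i=int(np.argmax(n));a=e[i]
        ang=np.degrees(np.arctan2(-a[0],-a[1])) # world dir=(-dv,-du)
        ang=(ang+90)%180-90
        out.append((round(x1-v/s,4),round(y1-u/s,4),round(ang,1),round(max(n),4),round(min(n),4)))
    return out
E
python3 - <<'E'
from h import *
S,D,W=[np.load(f"pics/{n}0.npz") for n in("scene","side","wrist")]
for n,roi in dict(c1=(.39,.58,-.15,-.04),c2=(.43,.62,-.3,-.18),c3=(.41,.6,-.44,-.31)).items():
    for nm,f in(("sc",S),("si",D),("wr",W)): print(n,nm,rects(f,.008,roi,"dark"))
for n,roi in dict(k1=(.44,.68,.02,.155),k2=(.4,.68,.155,.3),k3=(.42,.68,.3,.45)).items():
    for nm,f in(("sc",S),("si",D),("wr",W)): print(n,nm,rects(f,.006,roi,"light"))
t=[topdown(W,.024,.44,.68,.0,.16,2500),topdown(S,.024,.44,.68,.0,.16,2500)]
cv2.imwrite("pics/k1.png",np.hstack(t)[:,:,::-1])
E
```

```text
c1 sc [(0.4647, -0.0907, np.float32(1.4), np.float32(0.0915), np.float32(0.0504))]
c1 si [(0.4619, -0.0774, np.float32(14.0), np.float32(0.1048), np.float32(0.0395)), (0.4768, -0.1217, np.float32(2.0), np.float32(0.115), np.float32(0.0236))]
c1 wr [(0.4685, -0.092, np.float32(0.0), np.float32(0.105), np.float32(0.05))]
c2 sc []
c2 si [(0.5119, -0.2267, np.float32(8.3), np.float32(0.0922), np.float32(0.0241)), (0.5168, -0.2672, np.float32(1.5), np.float32(0.1131), np.float32(0.0216))]
c2 wr [(0.5255, -0.271, np.float32(0.0), np.float32(0.189), np.float32(0.056))]
c3 sc []
c3 si [(0.4908, -0.3614, np.float32(15.6), np.float32(0.0927), np.float32(0.0226)), (0.5064, -0.4027, np.float32(13.6), np.float32(0.1043), np.float32(0.0183))]
c3 wr [(0.5055, -0.3745, np.float32(0.0), np.float32(0.189), np.float32(0.129))]
k1 sc [(0.549, 0.0735, np.float32(0.0), np.float32(0.132), np.float32(0.093)), (0.6395, 0.0785, np.float32(-90.0), np.float32(0.085), np.float32(0.029))]
k1 si [(0.5654, 0.089, np.float32(0.5), np.float32(0.1755), np.float32(0.1112))]
k1 wr [(0.5615, 0.0775, np.float32(0.0), np.float32(0.183), np.float32(0.089))]
k2 sc [(0.5233, 0.2176, np.float32(-3.6), np.float32(0.1356), np.float32(0.092)), (0.6151, 0.2164, np.float32(87.3), np.float32(0.0855), np.float32(0.0308))]
k2 si [(0.5292, 0.2229, np.float32(13.1), np.float32(0.1504), np.float32(0.1025)), (0.6129, 0.2158, np.float32(87.4), np.float32(0.0887), np.float32(0.0321))]
k2 wr [(0.535, 0.181, np.float32(0.0), np.float32(0.184), np.float32(0.018))]
k3 sc [(0.5349, 0.3642, np.float32(5.2), np.float32(0.1334), np.float32(0.0885)), (0.6255, 0.3744, np.float32(-84.6), np.float32(0.0857), np.float32(0.0314))]
k3 si [(0.5515, 0.3842, np.float32(5.4), np.float32(0.1739), np.float32(0.1234))]
k3 wr []
```

View pics/k1.png

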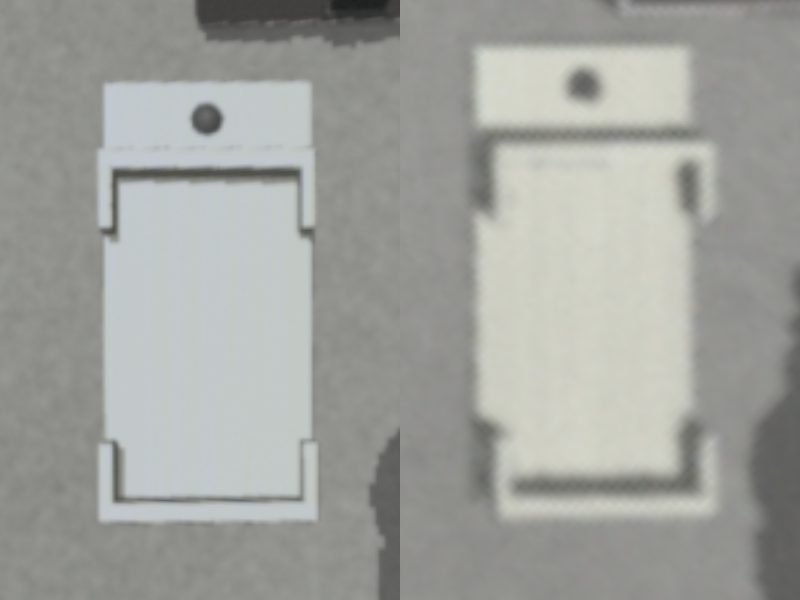

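Call:
apply_moves:
  steps:
    - [1, 0, 0, 0, -7]
    - [1, -1, -0.5, 0, -14]
    - [1, -2, -1, 0, -21]
    - [1, -3, -2, 0, -28]
    - [1, -4, -3, 0, -35]
    - [1, -5, -3, 0, -42]

```text
time_s: 0.65
tcp_pos: [0.4934, -0.0503, 0.2313]
tool_rot: [0.404, 0.915, -0.0, -0.001]
ft_force: [0.8, 1.0, -0.0]
gripper_width: 0.0857
finger_force: 0.0
```

Cradle 1's pocket reads (0.546, 0.076) at about 0° in the wrist warp: inner rows 168–500 and columns 117–302 in the left half.

Run:
```python
from h import *
print(r.read_state()["joint_pos"])
```

```text
[-1.01591724e-01  7.17695488e-02 -9.98344419e-02  1.40026986e+00
 -6.52306435e-05  7.29955387e-01]
```

Call:
apply_moves:
  steps:
    - [1, -0.5, -1, 0, -7]
    - [1, -1, -2, 0, -14]
    - [1, -1.5, -3, 0, -21]
    - [1, -2, -4, 0, -28]
    - [1, -2, -4.6, 0, -35]
    - [1, -2, -4.6, 0, -42]
    - [1, -2, -4.6, 0, -48]
    - [1, -2, -4.6, 0, -48]

```text
time_s: 1.32
tcp_pos: [0.474, -0.0958, 0.2311]
tool_rot: [-0.001, 1.0, 0.0, -0.0]
ft_force: [-0.2, 0.2, -0.3]
gripper_width: 0.0853
finger_force: 0.0
```

Run:
```python
from h import *
s=r.read_state();print(s["joint_pos"],s["tcp_pos"],s["tool_rot"])
f=cams.grab_frame("wrist");np.savez("pics/w1.npz",**f)
a=f["color"];b=topdown(f,.008,.39,.56,-.18,-.02,2300)
print(b.shape);b=cv2.resize(b,None,fx=.95,fy=.95)
o=np.zeros((400,800,3),np.uint8);o[:387 if b.shape[0]>400 else b.shape[0],:b.shape[1]]=b[:387] if b.shape[0]<400 else b[:387]
o[:,b.shape[1]+10:]=cv2.resize(a,(800-b.shape[1]-10,400))
cv2.imwrite("pics/w1.png",o[:,:,::-1]);print(b.shape)
print(rects(f,.008,(.39,.56,-.15,-.04),"dark"))
```

```text
[-1.99395391e-01  4.77943614e-02 -1.25912965e-01  1.39754039e+00
  4.01645719e-05 -2.01556723e-01] [ 0.4739723  -0.09576853  0.23107651] [-1.08066088e-03  9.99999390e-01  6.46244733e-05 -2.17177752e-04]
(391, 368, 3)
(371, 350, 3)
[(0.4507, -0.0996, np.float32(-14.7), np.float32(0.0729), np.float32(0.0609))]
```

View pics/w1.png

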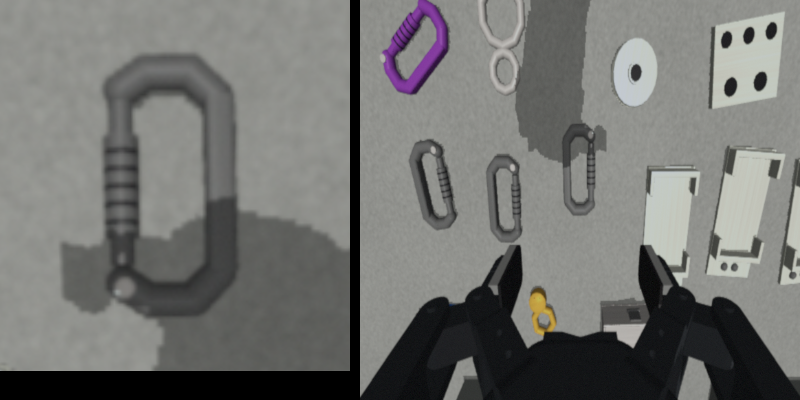

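Close view (left half, top-down): carabiner rows 53–317 and columns 104–237, so its centre is (0.475, -0.098) at about 0°. The sleeve is on +y. Lowering around it now; the other two are measured from the same frame.

```bash
cat >> h.py <<'E'
def blob(f,z,roi,thr=112,light=False,s=1500,fill=False):
    x0,x1,y0,y1=roi;g=cv2.cvtColor(topdown(f,z,*roi,s),cv2.COLOR_RGB2GRAY)
    m=((g>thr) if light else (g<thr)&(g>0)).astype(np.uint8)
    m=cv2.morphologyEx(m,cv2.MORPH_OPEN,np.ones((5,5)))
    c=max(cv2.findContours(m,cv2.RETR_EXTERNAL,cv2.CHAIN_APPROX_NONE)[0],key=cv2.contourArea)
    R=cv2.minAreaRect(c);B=cv2.boxPoints(R)/s;e=[B[1]-B[0],B[2]-B[1]];a=max(e,key=np.linalg.norm)
    ang=(np.degrees(np.arctan2(-a[0],-a[1]))+90)%180-90
    return [round(float(q),4) for q in(x1-R[0][1]/s,y1-R[0][0]/s,ang,max(R[1])/s,min(R[1])/s)]
E
python3 - <<'E'
from h import *
f=dict(np.load("pics/w1.npz"))
print("c2",blob(f,.008,(.44,.6,-.3,-.18)));print("c3",blob(f,.008,(.42,.58,-.43,-.32)))
E
```

```text
c2 [0.5143, -0.2414, -1.1458, 0.1223, 0.0639]
c3 [0.4959, -0.3746, 6.6048, 0.1206, 0.0696]
```

Call:
apply_moves:
  steps:
    - [1, -0.1, -0.2, 4, 0]
    - [1, -0.1, -0.2, 8, 0]
    - [1, -0.1, -0.2, 12, 0]
    - [1, -0.1, -0.2, 16, 0]
    - [1, -0.1, -0.2, 19, 0]
    - [0.9, -0.1, -0.2, 21, 0]
    - [0.82, -0.1, -0.2, 22.3, 0]
    - [0.8, -0.1, -0.2, 22.9, 0]
    - [0.8, -0.1, -0.2, 23.2, 0]
    - [0.8, -0.1, -0.2, 23.3, 0]
    - [0.8, -0.1, -0.2, 23.3, 0]

```text
time_s: 2.28
tcp_pos: [0.4758, -0.0977, -0.001]
tool_rot: [0.0, 1.0, -0.0, 0.001]
ft_force: [0.4, -1.4, 0.1]
gripper_width: 0.0683
finger_force: 0.0
```

Call:
apply_moves:
  steps:
    - [0.8, 0, 0, 0.2, 0]
    - [0, 0, 0, 0.2, 0]
    - [0, 0, 0, 0.2, 0]
    - [0, 0, 0, 0.2, 0]
    - [0, 0, 0, 0.2, 0]
    - [0, 0, 0, 0.2, 0]
    - [0, 0, 0, 0.2, 0]
    - [0, 0, 0, 0.2, 0]
    - [0, 0, 0, 0.2, 0]

```text
time_s: 3.03
tcp_pos: [0.4761, -0.098, -0.0025]
tool_rot: [0.0, 1.0, -0.0, 0.001]
ft_force: [-1.7, -0.7, 6.2]
gripper_width: 0.0579
finger_force: 64.4
```

Width 57.9 mm at 64 N is a give of about 2 mm, so this one is sound. It goes to cradle 1.

Call:
apply_moves:
  steps:
    - [0, 0, 0, -3, 0]
    - [0, 0, 0, -6, 0]
    - [0, -1, 2.5, -9, 0]
    - [0, -2, 6, -11, 0]
    - [0, -4, 9.5, -12, 0]
    - [0, -6, 13, -12, 0]
    - [0, -7, 16, -12, 0]
    - [0, -7, 17.4, -12, 0]
    - [0, -7, 17.4, -12, 0]
    - [0, -7, 17.4, -12, 0]

```text
time_s: 3.87
tcp_pos: [0.5448, 0.077, 0.1159]
tool_rot: [-0.001, 1.0, -0.0, -0.0]
ft_force: [-0.3, -0.5, -1.7]
gripper_width: 0.0581
finger_force: 65.8
```

Run:
```python
from h import *
s=r.read_state();print(s["joint_pos"],s["tcp_pos"],s["gripper_width"],s["finger_force"])
f=cams.grab_frame("wrist");np.savez("pics/w2.npz",**f)
a=f["color"];b=topdown(f,.024,.43,.68,0,.3,1300)
o=np.zeros((400,800,3),np.uint8);o[:b.shape[0],:b.shape[1]]=b
o[:,400:]=cv2.resize(a,(400,400))
cv2.imwrite("pics/w2.png",o[:,:,::-1]);print(b.shape)
```

```text
[ 1.40545254e-01  1.97993330e-01 -2.07620931e-01  1.16614767e+00
 -3.30927190e-04  1.38829798e-01] [0.5448308  0.07698282 0.11594449] 0.0580679640216446 65.76465725898743
(325, 390, 3)
```

View pics/w2.png

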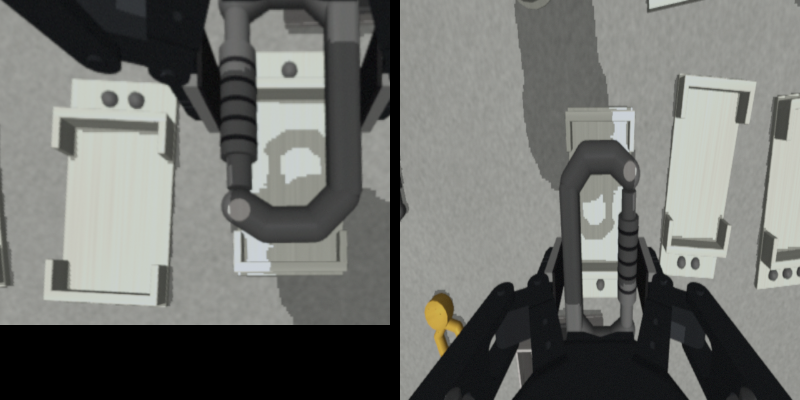

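The carabiner is held squarely over cradle 1 (inside the wall at about (290,265) left half), and cradle 2 shows at (110,208). Setting it down.

Call:
apply_moves:
  steps:
    - [0, -0.15, -0.1, 3, 0]
    - [0, -0.15, -0.1, 6, 0]
    - [0, -0.15, -0.1, 8.5, 0]
    - [0, -0.15, -0.1, 10, 0]
    - [0, -0.15, -0.1, 10.8, 0]
    - [0, -0.15, -0.1, 11.1, 0]
    - [0, -0.15, -0.1, 11.2, 0]
    - [0, -0.15, -0.1, 11.2, 0]

```text
time_s: 4.58
tcp_pos: [0.5474, 0.075, 0.0053]
tool_rot: [0.0, 1.0, 0.0, 0.001]
ft_force: [0.9, -0.2, -1.3]
gripper_width: 0.0577
finger_force: 65.7
```

Call:
apply_moves:
  steps:
    - [0, 0, 0.1, 0.1, 0]
    - [0, 0, 0.1, 0.2, 0]
    - [0, 0, 0.1, 0.2, 0]
    - [0.75, 0, 0.1, 0.2, 0]
    - [0.8, 0, 0.1, 0.2, 0]
    - [0.85, 0, 0.1, 0.2, 0]
    - [0.9, 0, 0.1, 0, 0]
    - [0.9, 0, 0.1, -1, 0]
    - [0.9, 0, 0.1, -3, 0]
    - [1, 0, 0.1, -6, 0]
    - [1, 0, 0, -10, 0]
    - [1, 0, 0, -14, 0]
    - [1, 0, 0, -16, 0]
    - [1, 0, 0, -16, 0]

```text
time_s: 5.75
tcp_pos: [0.5494, 0.0757, 0.1711]
tool_rot: [0.0, 1.0, 0.001, 0.005]
ft_force: [0.6, -0.2, 0.2]
gripper_width: 0.0855
finger_force: 0.0
```

Run:
```python
from h import *
s=r.read_state();print(s["tcp_pos"],s["gripper_width"])
f=cams.grab_frame("wrist");np.savez("pics/w3.npz",**f)
b=topdown(f,.020,.43,.68,0,.3,2000)
cv2.imwrite("pics/w3.png",b[:,:,::-1]);print(b.shape)
print(blob(f,.014,(.46,.63,.03,.12)))
```

```text
[0.54937552 0.07571799 0.17109754] 0.08546998969081508
(500, 600, 3)
[0.547, 0.0763, 0.0, 0.1193, 0.0607]
```

View pics/w3.png

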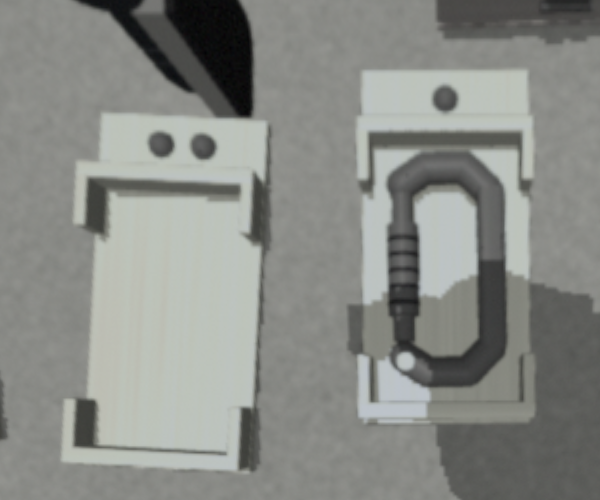

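Carabiner 1 lies centred in cradle 1, measured at (0.547, 0.0763). Cradle 2's rim centre is at (161,317), which gives (0.521, 0.2175) at -2.7°. Going to the second carabiner.

Call:
apply_moves:
  steps:
    - [1, 0.3, -3.5, -1, 0]
    - [1, 0.6, -7.5, -2, 0]
    - [1, 1, -11.5, -2, 0]
    - [1, 1.5, -15.5, -2, 0]
    - [1, 2, -19.5, -2, 0]
    - [1, 2.5, -23.5, -2, 0]
    - [1, 3, -27.5, -2, 0]
    - [1, 3.5, -30.5, -2, 0]
    - [1, 3.5, -31.7, -2, 0]
    - [1, 3.5, -31.7, -2, 0]
    - [1, 3.5, -31.7, -2, 0]

```text
time_s: 6.72
tcp_pos: [0.5112, -0.2415, 0.1832]
tool_rot: [0.001, 1.0, 0.001, -0.001]
ft_force: [-0.2, -0.1, 0.1]
gripper_width: 0.0859
finger_force: 0.0
```

Run:
```python
from h import *
s=r.read_state();print(s["joint_pos"],s["tcp_pos"],s["tool_rot"])
f=cams.grab_frame("wrist");np.savez("pics/w4.npz",**f)
for t in(85,95,112):print(blob(f,.008,(.44,.59,-.29,-.19),t),blob(f,.008,(.42,.575,-.43,-.32),t))
b=np.hstack([topdown(f,.008,.42,.59,-.3,-.18,2300),topdown(f,.008,.41,.58,-.43,-.31,2300)])
cv2.imwrite("pics/w4.png",b[:,:,::-1])
```

```text
[-4.41714376e-01  2.07497236e-01 -4.72415401e-02  1.31819275e+00
  5.50009065e-04 -4.40422153e-01] [ 0.51116838 -0.24153976  0.18318942] [ 6.46404952e-04  9.99999183e-01  7.04450014e-04 -8.48025733e-04]
[0.484, -0.2407, -90.0, 0.0613, 0.0573] [0.4993, -0.3867, 14.8503, 0.0948, 0.0261]
[0.4957, -0.2423, -6.7098, 0.0829, 0.0627] [0.4974, -0.3812, 9.3925, 0.0972, 0.0328]
[0.5083, -0.2393, 0.0, 0.134, 0.0987] [0.4887, -0.3653, 0.0, 0.1353, 0.0907]
```

View pics/w4.png

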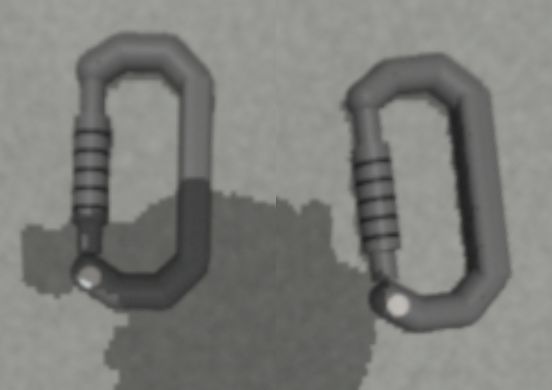

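Second carabiner (left): rows 32–309, columns 72–213, centre (0.516, -0.242) at about -1°. Third (right): centre pixel about (429,192), so (0.4965, -0.3765) at +6.5°.

Call:
apply_moves:
  steps:
    - [1, -0.2, 0, 4, 1]
    - [1, -0.4, 0, 8, 1]
    - [1, -0.4, 0, 12, 1]
    - [1, -0.4, 0, 15, 1]
    - [0.9, -0.4, 0, 17, 1]
    - [0.82, -0.4, 0, 18, 1]
    - [0.8, -0.4, 0, 18.4, 1]
    - [0.8, -0.4, 0, 18.5, 1]
    - [0, -0.4, 0, 18.5, 1]
    - [0, -0.4, 0, 18.5, 1]
    - [0, -0.4, 0, 18.5, 1]
    - [0, -0.4, 0, 18.5, 1]
    - [0, -0.4, 0, 18.5, 1]
    - [0, -0.4, 0, 18.5, 1]
    - [0, -0.4, 0, 18.5, 1]

```text
time_s: 8.02
tcp_pos: [0.5177, -0.2431, 0.0026]
tool_rot: [0.009, 1.0, -0.002, 0.002]
ft_force: [-1.4, -2.3, 5.4]
gripper_width: 0.05
finger_force: 59.8
```

50 mm would mean failed, but the TCP sat 4 mm high. Re-pinching lower to be sure.

Call:
apply_moves:
  steps:
    - [0.8, 0, 0, 0, 0]
    - [0.8, 0.1, 0, 0, 0]
    - [0.8, 0.1, 0, 0.2, 0]
    - [0.8, 0.1, 0, 0.5, 0]
    - [0.8, 0.1, 0, 0.5, 0]
    - [0, 0.1, 0, 0.5, 0]
    - [0, 0.1, 0, 0.5, 0]
    - [0, 0.1, 0, 0.5, 0]
    - [0, 0.1, 0, 0.5, 0]
    - [0, 0.1, 0, 0.5, 0]
    - [0, 0.1, 0, 0.5, 0]
    - [0, 0.1, 0, 0.5, 0]

```text
time_s: 9.02
tcp_pos: [0.5161, -0.2421, -0.0031]
tool_rot: [0.009, 1.0, -0.001, 0.002]
ft_force: [-2.9, 0.9, 15.6]
gripper_width: 0.051
finger_force: 63.8
```

It folds 9 mm, so this is the failed one. Releasing it and moving to the third.

Call:
apply_moves:
  steps:
    - [0.7, 0, 0, 0, 0]
    - [0.8, 0, 0, 0, 0]
    - [0.85, 0, 0, 0, 0]
    - [0.9, 0, 0, -1, 0]
    - [1, 0, 0, -4, 0]
    - [1, 0.2, -1.5, -8, -2]
    - [1, 0.6, -5, -11, -4]
    - [1, 1, -9, -12, -6]
    - [1, 1.7, -12, -12, -7.5]
    - [1, 1.7, -13.5, -12, -7.5]
    - [1, 1.7, -13.5, -12, -7.5]
    - [1, 1.7, -13.5, -12, -7.5]

```text
time_s: 10.02
tcp_pos: [0.4948, -0.3765, 0.1138]
tool_rot: [-0.056, 0.998, 0.001, -0.0]
ft_force: [-0.4, 0.0, -1.0]
gripper_width: 0.0855
finger_force: 0.0
```

Run:
```python
from h import *
s=r.read_state();print(s["tcp_pos"],s["tool_rot"],s["joint_pos"])
f=cams.grab_frame("wrist");np.savez("pics/w5.npz",**f)
b=np.hstack([topdown(f,.008,.42,.59,-.3,-.18,2300),topdown(f,.008,.41,.58,-.43,-.31,2300)])
cv2.imwrite("pics/w5.png",b[:,:,::-1])
```

```text
[ 0.49483191 -0.37653454  0.11377993] [-5.57253422e-02  9.98445861e-01  6.29196284e-04 -3.91542543e-04] [-6.50675704e-01  3.31223660e-01 -3.79566542e-02  1.20302854e+00
  4.48921203e-04 -7.62184498e-01]
```

View pics/w5.png

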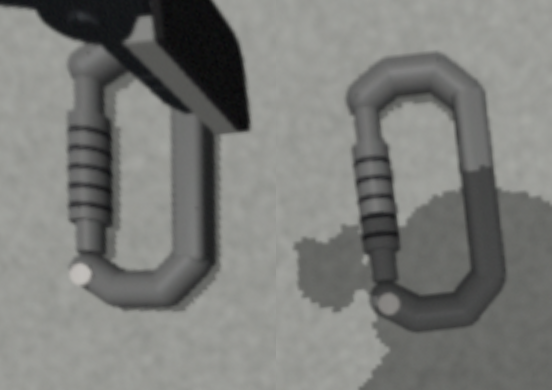

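Carabiner 3 is centred at about (426,192), so (0.4965, -0.375) at +6°. The failed one hasn't moved. Grasping.

Call:
apply_moves:
  steps:
    - [1, -0.1, 0.1, 4, 0]
    - [1, -0.15, 0.1, 7.5, 0]
    - [0.9, -0.15, 0.1, 10, 0]
    - [0.82, -0.15, 0.1, 11.2, 0]
    - [0.8, -0.15, 0.1, 11.6, 0]
    - [0.8, -0.15, 0.1, 11.7, 0]
    - [0.8, -0.15, 0.1, 11.7, 0]
    - [0, -0.15, 0.1, 11.7, 0]
    - [0, -0.15, 0.1, 11.7, 0]
    - [0, -0.15, 0.1, 11.7, 0]
    - [0, -0.15, 0.1, 11.7, 0]
    - [0, -0.15, 0.1, 11.7, 0]
    - [0, -0.15, 0.1, 11.7, 0]
    - [0, -0.15, 0.1, 11.7, 0]

```text
time_s: 11.23
tcp_pos: [0.4982, -0.3761, -0.0001]
tool_rot: [-0.057, 0.998, -0.001, 0.002]
ft_force: [-0.9, 1.2, 6.7]
gripper_width: 0.0579
finger_force: 65.0
```

Width 57.9 mm, so sound. Carrying it to cradle 2.

Call:
apply_moves:
  steps:
    - [0, 0, 0, -2, 0]
    - [0, 0, 0, -5, 0]
    - [0, 0, 1, -8, 0]
    - [0, -0.5, 4, -10, 0]
    - [0, -1, 7.5, -12, 1]
    - [0, -1.6, 11, -12, 2]
    - [0, -2.2, 14.5, -12, 3]
    - [0, -2.8, 18.2, -12, 4]
    - [0, -3.4, 22, -12, 5]
    - [0, -4, 26, -12, 6]
    - [0, -4.6, 30, -12, 7]
    - [0, -5.2, 34, -12, 8]
    - [0, -5.8, 38, -12, 9.2]
    - [0, -6.4, 42, -12, 9.2]
    - [0, -7, 46, -12, 9.2]
    - [0, -7.8, 50, -12, 9.2]
    - [0, -8.5, 54, -12, 9.2]
    - [0, -9, 57, -12, 9.2]
    - [0, -9, 58.7, -12, 9.2]
    - [0, -9, 58.7, -12, 9.2]

```text
time_s: 12.9
tcp_pos: [0.5194, 0.2218, 0.1176]
tool_rot: [0.021, 1.0, 0.001, 0.0]
ft_force: [0.1, -0.9, -2.6]
gripper_width: 0.0573
finger_force: 65.2
```

Run:
```python
from h import *
s=r.read_state();print(s["joint_pos"],s["tcp_pos"],s["tool_rot"],s["gripper_width"])
f=cams.grab_frame("wrist");np.savez("pics/w6.npz",**f)
b=topdown(f,.024,.42,.66,.1,.48,2000)
b=np.hstack([b[:,:560],cv2.resize(f["color"],(240,480))])
cv2.imwrite("pics/w6.png",b[:,:,::-1])
```

```text
[ 0.40304011  0.22249639 -0.17342708  1.17398721  0.00119155  0.44586285] [0.51939045 0.22184119 0.11755841] [2.14094642e-02 9.99770516e-01 7.25271548e-04 1.58172387e-04] 0.05730529677154852
```

View pics/w6.png

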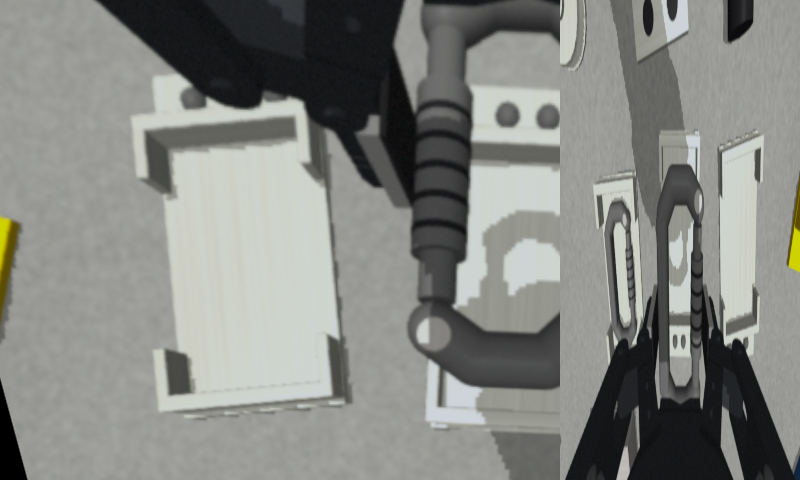

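Cradle 3's rim centre is at (231,257), so (0.5315, 0.3645) at +5.2°. The carabiner is held over cradle 2. Lowering.

Call:
apply_moves:
  steps:
    - [0, -0.1, -0.3, 2, 0]
    - [0, -0.15, -0.4, 5, 0]
    - [0, -0.15, -0.4, 8, 0]
    - [0, -0.15, -0.4, 9.5, 0]
    - [0, -0.15, -0.4, 10, 0]
    - [0, -0.15, -0.4, 10, 0]
    - [0, -0.15, -0.4, 10, 0]

```text
time_s: 13.53
tcp_pos: [0.5216, 0.2137, 0.0183]
tool_rot: [0.024, 1.0, 0.0, 0.001]
ft_force: [-0.1, 0.5, -2.8]
gripper_width: 0.0579
finger_force: 65.3
```

Call:
apply_moves:
  steps:
    - [0, 0, 0.4, 0.4, 0]
    - [0, 0, 0.4, 0.9, 0]
    - [0, 0, 0.4, 1.1, 0]
    - [0, 0, 0.4, 1.2, 0]
    - [0, 0, 0.4, 1.2, 0]
    - [0, 0, 0.4, 1.2, 0]

```text
time_s: 14.03
tcp_pos: [0.5214, 0.2184, 0.0059]
tool_rot: [0.023, 1.0, 0.0, 0.0]
ft_force: [-1.4, -0.0, 2.4]
gripper_width: 0.058
finger_force: 65.9
```

Call:
apply_moves:
  steps:
    - [0.72, 0, 0, 0, 0]
    - [0.8, 0, 0, 0, 0]
    - [0.85, 0, 0, 0, 0]
    - [0.9, 0, 0, -0.3, 0]
    - [0.9, 0, 0, -1.5, 0]
    - [0.95, 0, 0, -4, 0]
    - [1, 0, 0, -8, 0]
    - [1, 0, 0, -12, 0]
    - [1, 0, 0, -15, 0]
    - [1, 0, 0, -15, 0]
    - [1, 0, 0, -15, 0]

```text
time_s: 14.95
tcp_pos: [0.5225, 0.2187, 0.1578]
tool_rot: [0.024, 1.0, 0.001, 0.002]
ft_force: [-0.5, 0.5, -0.6]
gripper_width: 0.0854
finger_force: 0.0
```

Run:
```python
from h import *
s=r.read_state();print(s["tcp_pos"],s["tool_rot"],s["gripper_width"])
f=cams.grab_frame("wrist");np.savez("pics/w7.npz",**f)
for t in(95,110,125): print(blob(f,.014,(.44,.61,.175,.26),t))
for n in("scene","side"):
    f=cams.grab_frame(n);print(n,blob(f,.014,(.45,.595,.18,.255),110),blob(f,.014,(.475,.615,.04,.115),110))
```

```text
[0.52251305 0.21874781 0.15775293] [2.35693333e-02 9.99719233e-01 9.94607742e-04 2.22559065e-03] 0.08535320005738042
[0.5017, 0.2195, -2.8624, 0.083, 0.0601]
[0.5194, 0.219, -1.9091, 0.1189, 0.0611]
[0.5193, 0.219, -1.8476, 0.12, 0.0624]
scene [0.5152, 0.2177, 4.6355, 0.1319, 0.0683] [0.55, 0.0783, 0.0, 0.1153, 0.0587]
side [0.5167, 0.218, 0.0, 0.1313, 0.074] [0.5467, 0.078, 0.0, 0.118, 0.074]
```

Cradle 2's carabiner measures (0.519, 0.219) at -1.9°, within limits. Fetching the failed one.

Call:
apply_moves:
  steps:
    - [1, 0, -2, 0, 0]
    - [1, 0, -5, 0, 0]
    - [1, -0.2, -9, 0, 0]
    - [1, -0.3, -13, 0, 0]
    - [1, -0.5, -17, 0, 0]
    - [1, -0.6, -21, 0, -1]
    - [1, -0.7, -25, 0, -1.7]
    - [1, -0.9, -29, 0, -1.7]
    - [1, -1, -33, 0, -1.7]
    - [1, -1.2, -37, 0, -1.7]
    - [1, -1.4, -41, 0, -1.7]
    - [1, -1.5, -44, 1, -1.7]
    - [1, -1.5, -46, 3, -1.7]
    - [1, -1.5, -46.1, 6, -1.7]
    - [1, -1.5, -46.1, 9, -1.7]
    - [1, -1.5, -46.1, 10, -1.7]
    - [1, -1.5, -46.1, 10, -1.7]
    - [1, -1.5, -46.1, 10, -1.7]

```text
time_s: 16.6
tcp_pos: [0.5138, -0.2425, 0.0548]
tool_rot: [0.009, 1.0, 0.0, -0.001]
ft_force: [1.1, -0.1, 1.3]
gripper_width: 0.0854
finger_force: 0.0
```

Run:
```python
from h import *
s=r.read_state();print(s["tcp_pos"],s["tool_rot"],s["gripper_width"])
for n in("scene","side"):
    f=cams.grab_frame(n);print(n,blob(f,.008,(.44,.59,-.3,-.19),95))
```

```text
[ 0.51381742 -0.24248422  0.0547568 ] [ 8.56115697e-03  9.99962661e-01  4.91193726e-04 -1.06838887e-03] 0.08543923531569617
scene [0.5103, -0.2443, 0.0, 0.138, 0.1087]
side [0.5087, -0.2443, 0.0, 0.1347, 0.1087]
```

Call:
apply_moves:
  steps:
    - [1, -0.2, 0, 2, 0]
    - [0.9, -0.2, 0, 4, 0]
    - [0.82, -0.2, 0, 5.2, 0]
    - [0.8, -0.2, 0, 5.6, 0]
    - [0.8, -0.2, 0, 5.7, 0]
    - [0.8, -0.2, 0, 5.7, 0]
    - [0, -0.2, 0, 5.7, 0]
    - [0, -0.2, 0, 5.7, 0]
    - [0, -0.2, 0, 5.7, 0]
    - [0, -0.2, 0, 5.7, 0]
    - [0, -0.2, 0, 5.7, 0]
    - [0, -0.2, 0, 5.7, 0]
    - [0, -0.2, 0, 5.7, 0]
    - [0, -0.2, 0, 5.7, 0]

```text
time_s: 17.87
tcp_pos: [0.5182, -0.2448, 0.0013]
tool_rot: [0.009, 1.0, -0.002, 0.002]
ft_force: [-1.8, -2.2, 8.4]
gripper_width: 0.0503
finger_force: 59.9
```

Call:
apply_moves:
  steps:
    - [0, 0, 0, -2, 0]
    - [0, 0, 0, -5, 0]
    - [0, 0, 1, -8, 0]
    - [0, 0, 4, -11, 0]
    - [0, 0, 7.5, -12, 0]
    - [0, 0, 11, -12, 0]
    - [0, 0, 15, -12, 0]
    - [0, 0, 19, -12, 0]
    - [0, 0, 23, -12, 0]
    - [0, 0, 27, -12, 0]
    - [0, 0, 31, -12, 0]
    - [0, 0, 35, -12, -1]
    - [0, -0.1, 39, -12, -2]
    - [0, -0.2, 43, -12, -3]
    - [0, -0.3, 47, -12, -4]
    - [0, -0.4, 51, -12, -5]
    - [0, -0.5, 55, -12, -6.2]
    - [0, -0.5, 58.5, -12, -6.2]
    - [0, -0.5, 60.5, -12, -6.2]
    - [0, -0.5, 60.9, -12, -6.2]

```text
time_s: 19.53
tcp_pos: [0.5317, 0.3698, 0.1184]
tool_rot: [-0.047, 0.999, 0.001, 0.0]
ft_force: [0.2, -0.5, -3.1]
gripper_width: 0.0495
finger_force: 62.9
```

Call:
apply_moves:
  steps:
    - [0, 0, 0, 1, 0]
    - [0, 0, 0, 2, 0]
    - [0, 0, 0, 5, 0]
    - [0, 0, 0, 6, 0]
    - [0, 0, 0, 7, 0]
    - [0, 0, 0, 7, 0]
    - [0, 0, 0, 7, 0]

```text
time_s: 20.12
tcp_pos: [0.532, 0.3648, 0.0482]
tool_rot: [-0.045, 0.999, -0.0, -0.0]
ft_force: [0.2, -0.3, -1.7]
gripper_width: 0.0498
finger_force: 62.9
```

Run:
```python
from h import *
s=r.read_state();print(s["tcp_pos"],s["tool_rot"],s["gripper_width"])
f=cams.grab_frame("wrist");a=f["color"];b=topdown(f,.03,.43,.66,.28,.45,1700)
b=b[:391];a=cv2.resize(a[:,120:520],(400,391))
cv2.imwrite("pics/w8.png",np.hstack([b,a])[:,:,::-1])
```

```text
[0.53201346 0.36481404 0.04815653] [-4.48312253e-02  9.98994436e-01 -3.14828593e-04 -4.23159643e-04] 0.04982816211055219
```

View pics/w8.png

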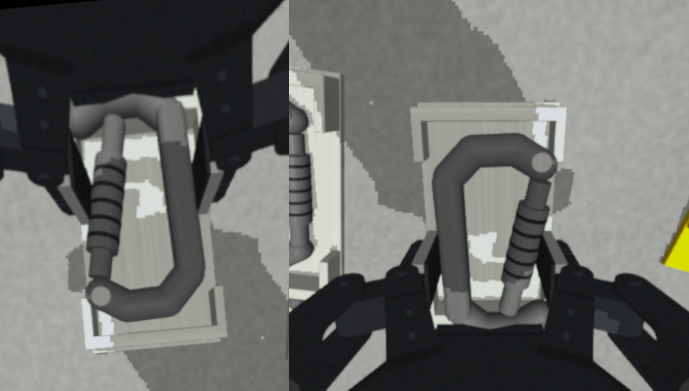

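The failed carabiner is held with its gate folded, lined up over cradle 3, and its hinge pin at (98,296) is inside the pocket. Lowering.

Call:
apply_moves:
  steps:
    - [0, -0.1, -0.1, 1.5, 0]
    - [0, -0.1, -0.1, 3, 0]
    - [0, -0.1, -0.1, 3.7, 0]
    - [0, -0.1, -0.1, 4, 0]
    - [0, -0.1, -0.1, 4.05, 0]
    - [0, -0.1, -0.1, 4.05, 0]
    - [0, -0.1, -0.1, 4.05, 0]

```text
time_s: 20.75
tcp_pos: [0.5337, 0.3653, 0.0089]
tool_rot: [-0.045, 0.999, 0.0, 0.001]
ft_force: [-0.1, -0.1, -3.5]
gripper_width: 0.0499
finger_force: 63.0
```

Call:
apply_moves:
  steps:
    - [0, 0, 0, 0.1, 0]
    - [0, 0, 0, 0.2, 0]
    - [0, 0, 0, 0.2, 0]
    - [0, 0, 0, 0.2, 0]

```text
time_s: 21.08
tcp_pos: [0.5337, 0.3653, 0.0074]
tool_rot: [-0.045, 0.999, 0.001, 0.001]
ft_force: [-2.3, -1.7, 5.7]
gripper_width: 0.0499
finger_force: 63.3
```

Call:
apply_moves:
  steps:
    - [0.62, 0, 0, 0, 0]
    - [0.66, 0, 0, 0, 0]
    - [0.7, 0, 0, 0, 0]
    - [0.74, 0, 0, 0, 0]
    - [0.78, 0, 0, 0, 0]
    - [0.82, 0, 0, 0, 0]
    - [0.88, 0, 0, 0, 0]
    - [0.9, 0, 0, -0.5, 0]
    - [0.9, 0, 0, -2, 0]
    - [0.95, 0, 0, -5, 0]
    - [1, 0, 0, -9, 0]
    - [1, 0, 0, -13, 0]
    - [1, 0, 0, -16, 0]
    - [1, 0, 0, -16, 0]
    - [1, 0, 0, -16, 0]

```text
time_s: 22.33
tcp_pos: [0.5343, 0.3657, 0.1689]
tool_rot: [-0.045, 0.999, 0.001, 0.002]
ft_force: [-0.6, 1.2, 0.1]
gripper_width: 0.0855
finger_force: 0.0
```

Run:
```python
from h import *
s=r.read_state();print(s["tcp_pos"],s["gripper_width"],s["time_s"])
f=cams.grab_frame("wrist")
for t in(110,125): print(blob(f,.014,(.455,.61,.32,.41),t),blob(f,.014,(.44,.605,.175,.26),t))
a=np.hstack([topdown(f,.014,.43,.65,.17,.44,1700),topdown(f,.024,.43,.65,.28,.44,1700)[:,:270]])
cv2.imwrite("pics/w9.png",a[:,:,::-1])
```

```text
[0.53432238 0.36566339 0.16891121] 0.08549833096517051 22.3333
[0.5322, 0.3659, 6.7098, 0.12, 0.0609] [0.5196, 0.2184, -2.6026, 0.1188, 0.063]
[0.5323, 0.3656, 6.009, 0.1213, 0.0621] [0.5196, 0.2183, -2.2457, 0.1196, 0.0635]
```

View pics/w9.png

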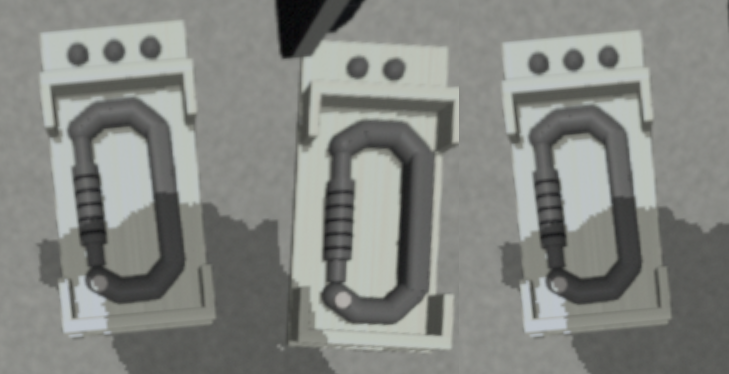

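The third carabiner lies centred in cradle 3 at (0.532, 0.366), about +6°, near pixel (127,200). Cradle 2's is still in place at (380,222), and the gripper is clear.

```bash
python3 -c "
from station import r
print(r.finish_job())"
```

```text
the job is handed in; nothing more can be done
None
```

The job is handed in, with no verdict returned: the sound carabiners (about 2 mm give) lie in cradles one and two, and the failed one (about 9 mm fold) in cradle three, filled in that order, flat and let go, by about 22 s.

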